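# Zero the market scale and show the customer the weight window

### The job

Before weighing, show the customer that the market scale starts from nothing: with the fingertips press the blue zero key fully down and let it come up, then point at the weight window, the left one of the three as seen from the robot. To point, bring the fingertips a finger's breadth or two above the middle of its glass without touching it, stay there for a couple of seconds and finish there, still pointing. Touch neither the display nor the steel pan, press no other key, and leave the scale and the goods where they stand.

Things in the scene. Friction and masses are not known exactly. Their poses are not given: they have to be found in the camera images.
- scale: counter scale, cream housing 355 mm (x) by 340 mm (y), 3.4 kg, loose on rubber feet. Origin on the counter under its middle; x to its rear, y to its left as the robot sees it. Towards the robot a grey panel, 130 mm long, slopes up 18 degrees from 50 mm to 90 mm high: three windows along its upper edge; below, from the left, raised keys red, blue, yellow, 50 mm apart, then flat printed keys
- pan: stainless steel weighing pan behind the panel, 232 mm (x) by 336 mm (y), its rim 108 mm above the counter, empty; origin at the middle of its underside, 97 mm above the counter; its front edge is 36 mm (horizontally) behind the middle of the windows
- display: the black display strip with its three windows, 46 by 328 mm, 3.4 mm thick; the origin is the middle of the sloping panel, x up the slope, y left, z out of the panel. Must not be touched
- weight_window (a point): centre of the glass of the weight window, a flat grey-green rectangle 88 mm wide (y) by 32 mm (x) in the black display strip at the upper edge of the sloping panel; the left window as seen from the robot (105 mm to the scale's left); z points out of the glass, x up the slope away from the robot, y to the scale's left
- price_window (a point): centre of the glass of the unit price window, a flat grey-green rectangle 88 mm wide (y) by 32 mm (x) in the black display strip at the upper edge of the sloping panel; the middle window; z points out of the glass, x up the slope away from the robot, y to the scale's left
- total_window (a point): centre of the glass of the total window, a flat grey-green rectangle 88 mm wide (y) by 32 mm (x) in the black display strip at the upper edge of the sloping panel; the right window as seen from the robot; z points out of the glass, x up the slope away from the robot, y to the scale's left
- zero_key (a joint): travel of the blue zero key, the middle one of the three raised keys, 26 mm (up the slope) by 30 mm, standing 10 mm proud of the panel. 0 = up; it is pressed straight into the panel (18 degrees off vertical), reads 0.004 m fully down, is sprung (about 1.5 N to start it, 4 N fully down) and comes back up by itself
- zero_key_top (a point): centre of the top face of the blue zero key (26 x 30 mm); z points out of the sloping panel, x up the slope away from the robot, y to the scale's left
- tare_key (a joint): travel of the yellow tare key, right of the zero key, 26 mm (up the slope) by 30 mm, standing 10 mm proud of the panel. 0 = up; it is pressed straight into the panel (18 degrees off vertical), reads 0.004 m fully down, is sprung (about 1.5 N to start it, 4 N fully down) and comes back up by itself. Not to be pressed
- tare_key_top (a point): centre of the top face of the yellow tare key (26 x 30 mm); z points out of the sloping panel, x up the slope away from the robot, y to the scale's left
- power_key (a joint): travel of the red power key, left of the zero key, 26 mm (up the slope) by 30 mm, standing 10 mm proud of the panel. 0 = up; it is pressed straight into the panel (18 degrees off vertical), reads 0.004 m fully down, is sprung (about 1.5 N to start it, 4 N fully down) and comes back up by itself. Not to be pressed
- power_key_top (a point): centre of the top face of the red power key (26 x 30 mm); z points out of the sloping panel, x up the slope away from the robot, y to the scale's left
- turmeric_jar: screw-lid jar 66 mm across and 92 mm high, yellow-orange contents, white lid; origin at the centre of its underside; loose, to be left alone
- chilli_jar: screw-lid jar 66 mm across and 92 mm high, dark red contents, red lid; origin at the centre of its underside; loose, to be left alone
- pepper_jar: screw-lid jar 66 mm across and 92 mm high, dark brown contents, green lid; origin at the centre of its underside; loose, to be left alone
- honey_bottle: amber bottle with black cap, 62 mm across, 180 mm high; origin at the centre of its underside; loose, to be left alone
- oil_bottle: golden oil bottle with yellow cap, 60 mm across, 190 mm high; origin at the centre of its underside; loose, to be left alone
- tin: small tin with blue label, 68 mm across, 75 mm high; origin at the centre of its underside; loose, to be left alone
- scoop: steel scoop lying on the counter, 182 mm long along x, 53 mm wide, 28 mm high, wooden handle to -x; origin on the counter near the middle of its length; loose, to be left alone

How it is judged:
On the way, in this order (a step that is already met when the one before it is completed fails the run):
1. the blue zero key is pressed down (value of joint zero_key above 0.003 m), for 0.1 s.
2. the zero key is up again and the fingertips point at the weight window, close above its middle, for 1.5 s (x of the grasp point in the frame of weight_window between -0.035 and 0.035 m and y of the grasp point in the frame of weight_window between -0.03 and 0.03 m and z of the grasp point in the frame of weight_window between 0.005 and 0.085 m and value of joint zero_key below 0.001 m), for 1.5 s.
At the end, for the whole second after the job is handed in: Still pointing at the weight window: grasp point under 85 mm out from its glass (tips up to about 65 mm), within 35 mm along the slope and 30 mm sideways of its middle; display and pan untouched; zero key up; scale within 12 mm and goods within 15 mm of where they stood (all of step 2 and distance of scale from where it was at the start of the episode below 0.012 m and angle between scale's own z axis and vertical below 0.05 rad and contact force between each of display, pan and anything else below 0.3 N and distance of each of turmeric_jar, chilli_jar, pepper_jar, honey_bottle, oil_bottle, tin, scoop from where it was at the start of the episode below 0.015 m).
It fails at once if the power or the tare key is pressed (value of joint any of power_key, tare_key above 0.0015 m).
It fails at once if the display is touched (contact force between display and anything else above 0.5 N).
It fails at once if the weighing pan is touched (contact force between pan and anything else above 0.5 N).
It fails at once if the scale is shoved, lifted or tipped (distance of scale from where it was at the start of the episode above 0.012 m or angle between scale's own z axis and vertical above 0.05 rad).
It fails at once if goods on the counter are shifted, knocked or lifted (distance of any of turmeric_jar, chilli_jar, pepper_jar, honey_bottle, oil_bottle, tin, scoop from where it was at the start of the episode above 0.015 m).
It also fails if it takes over 32 s, if anything falls off the work surface, if the arm or the gripper's body presses on something with over 40 N, if the wrist force passes 120 N, or if a joint passes its speed limit or range.

### The arm

A 6-joint arm with a two-finger parallel gripper is mounted at the origin on the work surface. World frame = base frame: x ahead of the robot, y to its left, z up, the work surface at z = 0. Lengths are in m, angles in rad, forces in N, time in s.
With the tool pointing down it reaches from about 0.275 to 1 m from the base axis. Payload 8.4 kg.
Tool frame: the origin (TCP) lies between the finger pads; the fingertips stand 8 mm ahead of it and the grasp point (between the pads) lies 11 mm behind it; z points along the fingers, y is the line along which they close (so a half turn about z gives the same grasp; the last joint's range is limited). The gripper opens to 85 mm and grips with 20 to 120 N. Pads are 22 mm wide; open, the fingers measure 114 mm over their backs; the gripper's body (76 mm by 85 mm) begins 54 mm behind the grasp point. The pads swing forward as they close: fully open they stand 13 mm farther back than shut.
Start: joints at [-1.258, 0.353, 1.633, -0, 1.155, -0.002], TCP at [0.194, -0.594, 0.239] pointing down, gripper open.
Joint ranges: [-2.63, 2.63], [-0.92, 2.1], [0.06, 2.66], [-1.3, 4.44], [0, 2.69], [-3.02, 3.02]. Speed limits (rad/s): [2.22, 2.22, 2.79, 3.14, 3.14, 3.14].

### API

Orientations are given as a unit quaternion [x, y, z, w].
In Python, from cell import telemetry, vision, order gives the robot as it stands.
- The arm moves only by the shell command python3 -m crank 'ROWS' [OPENING] [FORCE]. ROWS is JSON, a list of rows, each an object of numbers: "dx", "dy", "dz": the shift along the tool's x, y, z in cm; "yaw": the turn about the tool's z in degrees. In form: [{"dx": .., "dy": .., "dz": .., "yaw": ..}, ...]. A call has 1 to 10 rows; each row is the pose to reach, as a shift and turn from the pose commanded when the call began, along the tool's axes at that moment; what a row does not reach only later rows make up. A row lasts 1/10 s, in which the tool goes at most 50 mm and 8.59 degrees, less where a joint would pass 70% of its speed; a pose out of reach is approached as far as the arm can. A call with a gripper value outside its range is refused whole. OPENING is the finger opening in cm, from 0 to 8.54, set as the call begins (- or left out, the last holds). The fingers move at their own pace and stop on an object; FORCE is the grip in N (left out, the last holds). Time passes only in rows, so rows that repeat a pose let the fingers close. It gives the time, the measured TCP pose, the force, the opening and the grip force at its end, in the units of the state.
- telemetry.state(): the state, without advancing time (a new reading comes with each control period).
- vision.read_camera(name): name is "scene" or "top"; returns the picture (420x560x3 uint8, red, green, blue); there is no depth.
- vision.camera_params(name): a dict with "fx", "fy", "cx", "cy" (pixels), "cam_to_world" (4x4, takes a point from camera to world coordinates). Camera axes: x right, y down, z forward; pixel columns grow to the right and rows downward; lengths in m; the calibration is good to about 2 mm. A picture is of the moment at which its call begins. camera_params takes no time and is no camera call.
- order.close_job(): hands the job in; it is judged then, once.
The state is a dict: "time_s": time; "joint_positions": joint angles; "qd": joint speeds; "tau": joint torques, N m; "position": TCP position; "tcp_rot": TCP orientation; "ft_force": force on the tool from outside, world axes, zero at the start; "torque": the same for the moment, N m; "grip_width": finger opening in m; "finger_force": force on a finger pad.
Only numpy, scipy, OpenCV 4.12 (cv2) and the standard library are available. Lean on these libraries where they do the work, as an engineer would, in place of code of your own. Each camera call takes 0.05 s, during which the arm holds its last target. There are 200 camera calls.

## Working session

There is one attempt and no reset: what is moved stays moved. The work goes in short steps, Python scripts to look and compute and a shell command to move; the robot and the scene stay as the last step left them, time stands still between calls to the robot, and variables do not carry over. Pictures are saved under pics/ and viewed, at most 10 in all, crops included, and the job is handed in when it is done.

```bash
mkdir -p pics; python3 - <<'E'
from cell import telemetry, vision
import cv2,numpy as np
for n in("scene","top"):
    im=vision.read_camera(n); cv2.imwrite(f"pics/{n}0.png",im[:,:,::-1])
    p=vision.camera_params(n); print(n,p["fx"],p["cx"],p["cy"],np.round(p["cam_to_world"],3).tolist())
s=telemetry.state(); print(s["time_s"],s["position"],s["tcp_rot"],s["grip_width"])
E
```

```text
scene 502.8586340138 279.8023440377718 211.51935000326802 [[-0.377, 0.59, -0.714, 1.4], [0.926, 0.234, -0.296, 0.379], [-0.008, -0.772, -0.635, 0.84], [0.0, 0.0, 0.0, 1.0]]
top 398.92576263147015 283.09209838246494 213.18114935856005 [[-0.007, -0.995, 0.101, 0.462], [-1.0, 0.008, 0.01, 0.027], [-0.01, -0.101, -0.995, 0.994], [0.0, 0.0, 0.0, 1.0]]
0.1 [ 0.19338107 -0.59389406  0.23864042] [ 9.87640752e-01  1.56733424e-01 -8.78931891e-05 -6.09468180e-04] 0.0853956684223333
```

View pics/scene0.png

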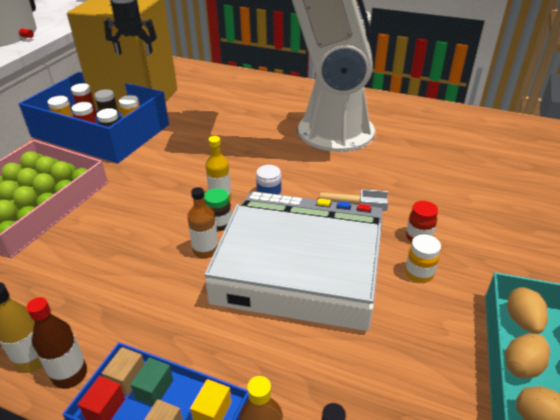

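View pics/top0.png

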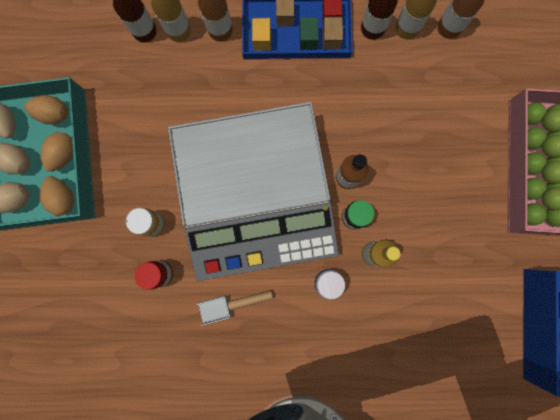

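The top view shows the scale turned slightly. The red, blue and yellow keys are at about (212,266), (233,262) and (254,259). The weight window is at about (215,238), and the windows lie above the keys. The bottles are right of the scale, so I'll approach high.

```bash
python3 - <<'E'
from cell import telemetry, vision
import cv2,numpy as np
from scipy.spatial.transform import Rotation as R
def ray(n,uv):
    p=vision.camera_params(n);T=np.array(p["cam_to_world"])
    d=T[:3,:3]@[(uv[0]-p["cx"])/p["fx"],(uv[1]-p["cy"])/p["fy"],1]; return T[:3,3],d/np.linalg.norm(d)
def plane(n,uv,z):
    o,d=ray(n,uv); return o+d*(z-o[2])/d[2]
def tri(a,b):
    (o,d),(p,e)=ray("top",a),ray("scene",b)
    t=np.linalg.lstsq(np.c_[d,-e],p-o,rcond=None)[0]; x,y=o+d*t[0],p+e*t[1]
    return (x+y)/2,np.linalg.norm(x-y)
def blob(n,lo,hi,box,amin=15):
    im=cv2.imread(f"pics/{n}0.png");h=cv2.cvtColor(im,cv2.COLOR_BGR2HSV)
    m=cv2.inRange(h,lo,hi);k=np.zeros_like(m);x0,y0,x1,y1=box;k[y0:y1,x0:x1]=m[y0:y1,x0:x1]
    _,_,st,c=cv2.connectedComponentsWithStats(k)
    return [(c[i].round(1),st[i].tolist()) for i in range(1,len(c)) if st[i][4]>=amin]
cols=dict(red=((0,150,80),(8,255,255)),blue=((105,130,60),(130,255,255)),yellow=((20,130,100),(32,255,255)))
P={}
for c,(lo,hi) in cols.items():
    a=blob("top",lo,hi,(200,250,265,278));b=blob("scene",lo,hi,(310,195,375,213))
    print(c,a,b)
    if a and b:
        a=max(a,key=lambda q:q[1][4])[0];b=max(b,key=lambda q:q[1][4])[0]
        P[c]=plane("top",a,.070); print(" tri",tri(a,b),"plane70",P[c])
W=blob("top",(25,20,85),(60,110,180),(188,205,330,252),150)
for c,s in W: print("win",c,s,plane("top",c,.086))
y=P["red"]-P["yellow"];print("pitch",np.linalg.norm(y),"yaw",np.degrees(np.arctan2(-y[0],y[1])))
s=telemetry.state();print(R.from_quat(s["tcp_rot"]).as_matrix().round(4))
E
```

```text
red [(array([211.6, 266.3]), [205, 261, 14, 12, 133])] [(array([363.5, 207.1]), [358, 203, 13, 8, 77])]
 tri (array([0.43379641, 0.20171404, 0.0624782 ]), np.float64(0.0016750826257529623)) plane70 [0.43374957 0.20110245 0.07      ]
blue [(array([233. , 262.4]), [226, 256, 15, 13, 149])] [(array([343.4, 204.8]), [337, 202, 13, 7, 75])]
 tri (array([0.44226805, 0.15258871, 0.06147088]), np.float64(0.0007905146518027502)) plane70 [0.44231381 0.15181099 0.07      ]
yellow [(array([254.2, 258.6]), [247, 253, 15, 13, 151])] [(array([323.5, 201.6]), [317, 198, 14, 8, 96])]
 tri (array([0.45064794, 0.10330178, 0.06336837]), np.float64(0.00038908310316179527)) plane70 [0.45065971 0.10293856 0.07      ]
win [304.8 221.1] [285, 211, 40, 21, 551] [ 0.5350904  -0.01399762  0.086     ]
win [259.7 229.2] [240, 220, 40, 20, 546] [0.51739795 0.08906183 0.086     ]
win [214.5 237.2] [195, 228, 40, 20, 544] [0.49996608 0.19217082 0.086     ]
pitch 0.09960975147351599 yaw 9.77409548214449
[[ 9.509e-01  3.096e-01 -4.000e-04]
 [ 3.096e-01 -9.509e-01  1.200e-03]
 [ 0.000e+00 -1.200e-03 -1.000e+00]]
```

```bash
python3 -m crank '[{"dx":4.6,"dy":-6.3,"dz":0,"yaw":0},{"dx":9.2,"dy":-12.6,"dz":0,"yaw":0},{"dx":13.8,"dy":-18.9,"dz":0,"yaw":0},{"dx":18.4,"dy":-25.2,"dz":0,"yaw":0},{"dx":23,"dy":-31.5,"dz":0,"yaw":0},{"dx":27.6,"dy":-37.8,"dz":0,"yaw":0},{"dx":32.2,"dy":-44.1,"dz":0,"yaw":2},{"dx":36.8,"dy":-50.4,"dz":0,"yaw":4},{"dx":41.4,"dy":-56.7,"dz":0,"yaw":6},{"dx":46.4,"dy":-63.3,"dz":0,"yaw":8}]' 0 20
python3 -c "
from cell import telemetry as t
from scipy.spatial.transform import Rotation as R
s=t.state();print(s['time_s'],s['position'],s['ft_force'],R.from_quat(s['tcp_rot']).as_matrix().round(4),s['qd'])"
```

```text
time_s: 1.1
position: [0.349, -0.1172, 0.2394]
tcp_rot: [0.996, 0.086, 0.0, 0.0]
ft_force: [1.1, 0.5, 0.1]
grip_width: -0.0001
finger_force: 0.0
1.1 [ 0.3489855  -0.11720367  0.23935601] [1.05060851 0.49468312 0.1312989 ] [[ 9.850e-01  1.723e-01  4.000e-04]
 [ 1.723e-01 -9.850e-01 -1.000e-04]
 [ 4.000e-04  2.000e-04 -1.000e+00]] [ 1.35116695 -0.05602016  0.04401177  0.0024772  -0.00215153  1.68773005]
```

```bash
python3 -m crank '[{"dx":2.2,"dy":-4,"dz":0,"yaw":0},{"dx":4.4,"dy":-8,"dz":0,"yaw":0},{"dx":6.6,"dy":-12,"dz":0,"yaw":0},{"dx":8.8,"dy":-16,"dz":0,"yaw":0},{"dx":11,"dy":-20,"dz":0,"yaw":0},{"dx":12.4,"dy":-22.5,"dz":0,"yaw":0},{"dx":12.4,"dy":-22.5,"dz":0,"yaw":0},{"dx":12.4,"dy":-22.5,"dz":0,"yaw":0},{"dx":12.4,"dy":-22.5,"dz":0,"yaw":0}]'
cat > st.py <<'E'
from cell import telemetry
from scipy.spatial.transform import Rotation as R
import numpy as np
s=telemetry.state();M=R.from_quat(s['tcp_rot']).as_matrix();print(s['time_s'],s['position'],s['ft_force'],M.round(4).tolist())
for n,g in(("key",[.439,.1515,.094]),("win",[.500,.192,.120])): print(n,(M.T@(np.array(g)-s['position'])*100).round(2))
E
python3 st.py
```

```text
time_s: 2.0
position: [0.4313, 0.1233, 0.239]
tcp_rot: [0.996, 0.087, -0.0, 0.0]
ft_force: [0.4, 0.0, -0.1]
grip_width: 0.0003
finger_force: 0.0
2.0 [0.43134085 0.12329312 0.23900766] [ 0.40328654  0.02340591 -0.06095833] [[0.9848, 0.174, -0.0009], [0.174, -0.9848, -0.0005], [-0.0009, 0.0004, -1.0]]
key [ 1.26 -2.65 14.5 ]
win [ 7.97 -5.58 11.89]
```

```bash
python3 -m crank '[{"dx":1.25,"dy":-2.65,"dz":1,"yaw":0},{"dx":1.25,"dy":-2.65,"dz":4,"yaw":0},{"dx":1.25,"dy":-2.65,"dz":7,"yaw":0},{"dx":1.25,"dy":-2.65,"dz":10,"yaw":0},{"dx":1.25,"dy":-2.65,"dz":12.5,"yaw":0},{"dx":1.25,"dy":-2.65,"dz":13.7,"yaw":0},{"dx":1.25,"dy":-2.65,"dz":14.2,"yaw":0},{"dx":1.25,"dy":-2.65,"dz":14.2,"yaw":0},{"dx":1.25,"dy":-2.65,"dz":14.2,"yaw":0},{"dx":1.25,"dy":-2.65,"dz":14.2,"yaw":0}]'
python3 st.py; python3 - <<'E'
from cell import vision
import cv2,numpy as np
a=vision.read_camera("top")[200:300,160:300,::-1];b=vision.read_camera("scene")[150:250,270:410,::-1]
cv2.imwrite("pics/c1.png",cv2.resize(np.vstack([a,b]),None,fx=3,fy=3,interpolation=cv2.INTER_CUBIC))
E
```

```text
time_s: 3.0
position: [0.4404, 0.1525, 0.0983]
tcp_rot: [0.996, 0.087, 0.001, -0.0]
ft_force: [-0.9, -0.4, 0.2]
grip_width: -0.0003
finger_force: 0.0
3.0 [0.44035596 0.15252231 0.09830154] [-0.90876309 -0.42938717  0.23053154] [[0.9847, 0.1742, 0.0017], [0.1742, -0.9847, 0.0006], [0.0018, -0.0003, -1.0]]
key [-0.15  0.08  0.43]
win [ 6.56 -2.85 -2.16]
```

View pics/c1.png

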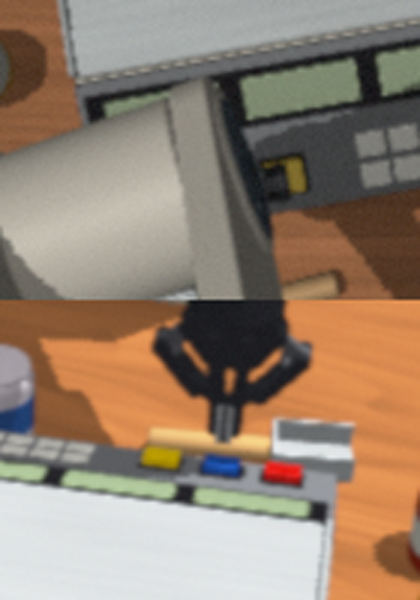

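The crop shows the closed tips directly above the blue key, with nothing touching. The tips are at scene pixel (345,196) and the key at (344,205).

```bash
python3 -m crank '[{"dx":-0.1,"dy":0,"dz":0.7,"yaw":0},{"dx":-0.1,"dy":0,"dz":1.2,"yaw":0},{"dx":-0.1,"dy":0,"dz":1.5,"yaw":0},{"dx":-0.1,"dy":0,"dz":1.7,"yaw":0},{"dx":-0.1,"dy":0,"dz":1.7,"yaw":0},{"dx":-0.1,"dy":0,"dz":1.7,"yaw":0}]'; python3 st.py
```

```text
time_s: 3.7
position: [0.4387, 0.1522, 0.0802]
tcp_rot: [0.996, 0.087, -0.0, 0.0]
ft_force: [0.3, 0.6, 0.3]
grip_width: -0.0
finger_force: 0.0
3.7 [0.43865753 0.15216924 0.08021138] [0.29231694 0.5737444  0.25974721] [[0.9847, 0.1743, -0.0002], [0.1743, -0.9847, -0.0], [-0.0002, 0.0, -1.0]]
key [ 0.02  0.07 -1.38]
win [ 6.73 -2.85 -3.98]
```

```bash
python3 -m crank '[{"dx":0,"dy":0,"dz":0.1,"yaw":0},{"dx":0,"dy":0,"dz":0.2,"yaw":0},{"dx":0,"dy":0,"dz":0.2,"yaw":0},{"dx":0,"dy":0,"dz":0.2,"yaw":0}]'; python3 -m crank '[{"dx":0,"dy":0,"dz":0.1,"yaw":0},{"dx":0,"dy":0,"dz":0.2,"yaw":0},{"dx":0,"dy":0,"dz":0.2,"yaw":0},{"dx":0,"dy":0,"dz":0.2,"yaw":0}]'
```

```text
time_s: 4.1
position: [0.4388, 0.1522, 0.0784]
tcp_rot: [0.996, 0.087, 0.0, -0.0]
ft_force: [0.5, -0.2, 2.2]
grip_width: 0.0002
finger_force: 0.7
time_s: 4.5
position: [0.4389, 0.1523, 0.0764]
tcp_rot: [0.996, 0.087, 0.0, -0.0]
ft_force: [0.5, -0.3, 3.1]
grip_width: 0.0
finger_force: 1.3
```

```bash
python3 -m crank '[{"dx":0,"dy":0,"dz":0.1,"yaw":0},{"dx":0,"dy":0,"dz":0.15,"yaw":0},{"dx":0,"dy":0,"dz":0.15,"yaw":0},{"dx":0,"dy":0,"dz":0.15,"yaw":0}]'
```

```text
time_s: 4.9
position: [0.4388, 0.1522, 0.0748]
tcp_rot: [0.996, 0.087, 0.0, -0.0]
ft_force: [0.7, 0.8, 4.1]
grip_width: 0.0003
finger_force: 1.7
```

```bash
python3 -m crank '[{"dx":0,"dy":0,"dz":0.08,"yaw":0},{"dx":0,"dy":0,"dz":0.08,"yaw":0},{"dx":0,"dy":0,"dz":0.08,"yaw":0}]'
```

```text
time_s: 5.2
position: [0.4388, 0.1522, 0.0741]
tcp_rot: [0.996, 0.088, 0.0, -0.0]
ft_force: [0.4, -0.0, 4.6]
grip_width: -0.0002
finger_force: 2.2
```

```bash
python3 -m crank '[{"dx":0,"dy":0,"dz":0.06,"yaw":0},{"dx":0,"dy":0,"dz":0.06,"yaw":0},{"dx":0,"dy":0,"dz":0.06,"yaw":0}]'
```

```text
time_s: 5.5
position: [0.4389, 0.1523, 0.0738]
tcp_rot: [0.996, 0.087, 0.0, -0.0]
ft_force: [0.7, 0.1, 10.9]
grip_width: 0.0004
finger_force: 5.2
```

The force jump to 10.9 N shows the key is at its stop. Next: straight up, then across to the window.

```bash
python3 -m crank '[{"dx":0,"dy":0,"dz":-0.5,"yaw":0},{"dx":0,"dy":0,"dz":-2,"yaw":0},{"dx":0,"dy":0,"dz":-4,"yaw":0},{"dx":0,"dy":0,"dz":-6,"yaw":0},{"dx":1,"dy":-0.5,"dz":-7,"yaw":0},{"dx":3,"dy":-1.4,"dz":-7,"yaw":0},{"dx":5,"dy":-2.3,"dz":-7,"yaw":0},{"dx":6,"dy":-2.8,"dz":-7,"yaw":0},{"dx":6,"dy":-2.8,"dz":-7,"yaw":0},{"dx":6,"dy":-2.8,"dz":-7,"yaw":0}]'; python3 st.py; python3 - <<'E'
from cell import vision
import cv2,numpy as np
a=vision.read_camera("top")[200:300,160:300,::-1];b=vision.read_camera("scene")[150:250,270:410,::-1]
cv2.imwrite("pics/c2.png",cv2.resize(np.vstack([a,b]),None,fx=3,fy=3,interpolation=cv2.INTER_CUBIC))
E
```

```text
time_s: 6.5
position: [0.4919, 0.1899, 0.1426]
tcp_rot: [0.996, 0.088, -0.001, 0.0]
ft_force: [-0.2, -0.8, -0.3]
grip_width: -0.0002
finger_force: 0.0
6.5 [0.49186351 0.18987493 0.14259756] [-0.24388122 -0.81321457 -0.31573407] [[0.9846, 0.1746, -0.002], [0.1746, -0.9846, -0.0008], [-0.0021, 0.0004, -1.0]]
key [-5.86  2.85  4.87]
win [ 0.84 -0.07  2.26]
```

View pics/c2.png

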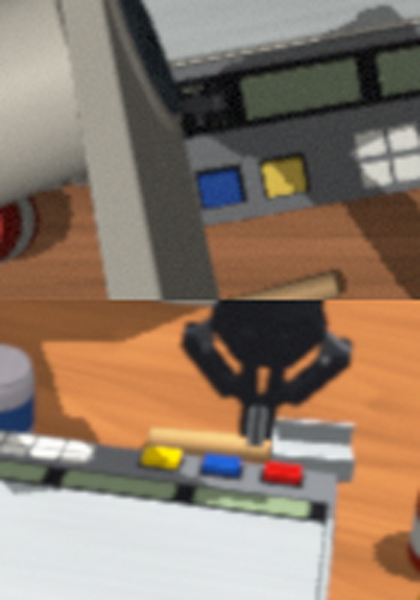

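The crops show the scale unmoved and the tips over the left (weight) window, high above it. The window's middle is at about crop (252,500). I'll lower to 25 mm above the glass and hold.

```bash
python3 -m crank '[{"dx":0.2,"dy":-0.1,"dz":0.6,"yaw":0},{"dx":0.2,"dy":-0.1,"dz":1.2,"yaw":0},{"dx":0.2,"dy":-0.1,"dz":1.8,"yaw":0},{"dx":0.2,"dy":-0.1,"dz":2.2,"yaw":0},{"dx":0.2,"dy":-0.1,"dz":2.2,"yaw":0},{"dx":0.2,"dy":-0.1,"dz":2.2,"yaw":0},{"dx":0.2,"dy":-0.1,"dz":2.2,"yaw":0},{"dx":0.2,"dy":-0.1,"dz":2.2,"yaw":0},{"dx":0.2,"dy":-0.1,"dz":2.2,"yaw":0},{"dx":0.2,"dy":-0.1,"dz":2.2,"yaw":0}]'
for i in 1 2; do python3 -m crank '[{"dx":0,"dy":0,"dz":0,"yaw":0},{"dx":0,"dy":0,"dz":0,"yaw":0},{"dx":0,"dy":0,"dz":0,"yaw":0},{"dx":0,"dy":0,"dz":0,"yaw":0},{"dx":0,"dy":0,"dz":0,"yaw":0},{"dx":0,"dy":0,"dz":0,"yaw":0},{"dx":0,"dy":0,"dz":0,"yaw":0},{"dx":0,"dy":0,"dz":0,"yaw":0},{"dx":0,"dy":0,"dz":0,"yaw":0},{"dx":0,"dy":0,"dz":0,"yaw":0}]'; done; python3 st.py; python3 - <<'E'
from cell import vision
import cv2,numpy as np
a=vision.read_camera("top")[200:300,160:300,::-1];b=vision.read_camera("scene")[150:250,270:410,::-1]
cv2.imwrite("pics/c3.png",cv2.resize(np.vstack([a,b]),None,fx=3,fy=3,interpolation=cv2.INTER_CUBIC))
E
```

```text
time_s: 7.6
position: [0.4947, 0.1916, 0.1215]
tcp_rot: [0.996, 0.087, 0.0, -0.0]
ft_force: [0.3, 0.1, 0.9]
grip_width: 0.0001
finger_force: 0.0
time_s: 8.6
position: [0.4946, 0.1915, 0.1214]
tcp_rot: [0.996, 0.087, -0.0, -0.0]
ft_force: [-0.4, 0.9, 0.3]
grip_width: -0.0
finger_force: 0.0
time_s: 9.6
position: [0.4947, 0.1915, 0.1214]
tcp_rot: [0.996, 0.087, 0.0, -0.0]
ft_force: [-0.8, -0.8, -0.6]
grip_width: -0.0001
finger_force: 0.0
9.6 [0.49465395 0.19153798 0.12138661] [-0.75882072 -0.84609503 -0.58829297] [[0.9847, 0.1743, 0.0], [0.1743, -0.9847, 0.0], [0.0, -0.0, -1.0]]
key [-6.18  2.97  2.74]
win [0.53 0.05 0.14]
```

View pics/c3.png

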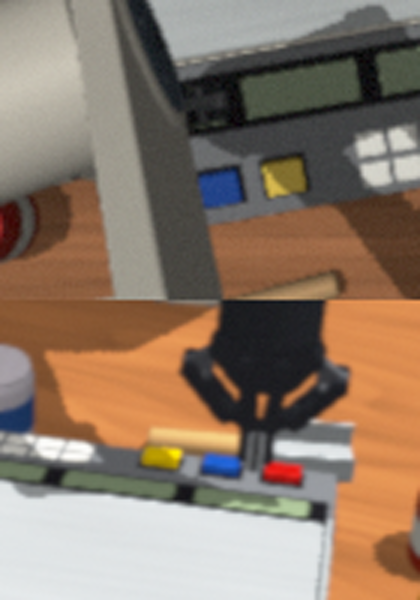

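The tips hover about 27 mm above the middle of the weight window. The keys are up and the scale hasn't moved. Handing in.

```bash
python3 -c "
from cell import order;print(order.close_job())"
```

```text
the job is handed in; nothing more can be done
None
```

I pressed the blue zero key to its stop and released it, and the arm finished pointing about 27 mm above the middle of the weight window; the job is handed in, but no verdict came back.

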